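# Pack the long bolt under the cantilever tray of a fastener box

### The arm

A 6-joint arm with a two-finger parallel gripper is mounted at the origin on the work surface. World frame = base frame: x ahead of the robot, y to its left, z up, the work surface at z = 0. Lengths are in m, angles in rad, forces in N, time in s.
With the tool pointing down it reaches from about 0.375 to 0.9 m from the base axis. Payload 3.1 kg.
Tool frame: the origin (TCP) lies on the centre line of the jaws, within the pads' length; the fingertips stand 19 mm ahead of it and the grasp point (between the pads) is the TCP; z points along the fingers, y is the direction in which the jaws open and shut (so a half turn about z gives the same grasp; the last joint's range is limited). The gripper opens to 85 mm and grips with 20 to 120 N. Pads are 22 mm wide; open, the fingers measure 114 mm over their backs; the gripper's body (76 mm by 85 mm) begins 54 mm behind the grasp point. The pads swing forward as they close: fully open they stand 13 mm farther back than shut.
Start: joints at [1.016, 0.527, 1.433, -0, 1.181, -0.178], TCP at [0.23, 0.581, 0.25] pointing down, gripper open.
Joint ranges: [-3.08, 3.08], [-0.75, 2.2], [0.22, 2.44], [-1.43, 4.57], [0, 2.65], [-2.85, 2.85]. Speed limits (rad/s): [2.79, 2.79, 3.14, 3.14, 3.14, 3.14].

### API

Orientations are given as a unit quaternion [x, y, z, w].
In Python, from station import manip, imaging, workorder gives the robot as it stands.
- The arm moves only by the shell command python3 -m creep 'ROWS' [FORCE]. ROWS is a JSON object of lists of equal length, an entry for each row: "claw": the finger opening in cm, from 0 to 8.54; "dp": the shift along the tool's x, y, z in cm, a list of three; "roll": the turn about the tool's z in rad. In form: {"claw": [claw, ...], "dp": [[dx, dy, dz], ...], "roll": [roll, ...]}. A call has 1 to 12 rows; each row is the pose to reach, as a shift and turn from the pose commanded when the call began, along the tool's axes at that moment; what a row does not reach only later rows make up. A row lasts 1/10 s, in which the tool goes at most 50 mm and 8.59 degrees, less where a joint would pass 70% of its speed; a pose out of reach is approached as far as the arm can. A call with a gripper value outside its range is refused whole. The fingers move at their own pace and stop on an object; FORCE is the grip in N (left out, the last holds). Time passes only in rows, so rows that repeat a pose let the fingers close. It gives the time, the measured TCP pose, the force and the opening at its end, in the units of the state.
- manip.sense(): the state, without advancing time (a new reading comes with each control period).
- imaging.snapshot(name): name is "scene" or "top" or "wrist"; returns a dict with "image" (400x640x3 uint8, red, green, blue), "z_map" (400x640 float32, m along the optical axis (not along the pixel's ray), 0 where there is no reading), "vfov" (degrees; the focal length in pixels is half the picture's height over the tangent of half this angle, whatever the lens; pixels are square), "cx", "cy" (the principal point, pixels), "R" (3x3) and "t" (3): a world point X has camera coordinates R X + t. Camera axes: x right, y down, z forward; pixel columns grow to the right and rows downward; lengths in m; the calibration is good to about 2 mm. A picture is of the moment at which its call begins.
- workorder.sign_off(): hands the job in, once; it reports no verdict.
The state is a dict: "t": time; "q": joint angles; "qd": joint speeds; "tau": joint torques, N m; "tcp_pos": TCP position; "tool_rot": TCP orientation; "force": force on the tool from outside, world axes, zero at the start; "ft_torque": the same for the moment, N m; "finger_gap": opening from 0.0 (shut) to 1.0 (fully open).
Only numpy, scipy, OpenCV 4.12 (cv2) and the standard library are available. Lean on these libraries where they do the work, as an engineer would, in place of code of your own. Each camera call takes 0.05 s, during which the arm holds its last target.

### The job

Lift the top tray of the fastener box by its bar, up and over to its open stop, put the longest bolt with its nut flat into the compartment underneath, then lower the tray gently back until it is fully shut. Leave the other fasteners where they lie.

Things in the scene. Friction and masses are not known exactly. Their poses are not given: they have to be found in the camera images.
- tray_bar (a point): Centre of the top tray's black grip bar: 12 mm thick (x), 16 mm tall, 136 mm long (y), 27 mm clear above the tray's rim, on posts 62 mm either side. Pinch it across x. Axes as the box's. Shut, it is 147 mm above the bench over the box's middle. Tray: steel, 0.5 kg, 170 x 240 x 35 mm, its small stock fixed; open, its bottom is 106 mm above the bench. It stays level on parallel links.
- tray_swing (a joint): Link swing q, rad: 0 shut, 1.745 open (stops). From shut the bar travels 110*(cos 30deg - cos(30deg+q)) mm along the box's x and 110*(sin(30deg+q) - sin 30deg) mm up: at the top (q 1.05) 55 mm up, open 166 mm along and 29 mm up. Past the top its weight takes it to the open stop, where it stays; short of it, it falls shut. Hinge friction is light.
- compartment (a point): Centre of the compartment's floor, 4 mm above the bench. Its x axis is level and points where the tray swings open (roughly the robot's left). The grey steel box is fixed, 170 mm along x, 240 mm along y, 75 mm high, walls 4 mm, empty, open on top once the tray is swung away.
- long_bolt_center (a point): Centre of the longest bolt: steel, nut run on, 120 mm along x, head at -x. 20 mm shank, bare for 85 mm, whose middle is 4.5 mm from here towards the head. Head and nut, hexagons 30 mm across flats, rest on a flat: this point is 15 mm above what it lies on. 0.25 to 0.5 kg. Nearby: a like bolt 66 mm long, a bare hexagonal sleeve nut 80 mm long, a washer 48 mm across.
Things that resemble listed ones, but are neither listed nor needed, are in the scene too. Leave any orange, purple or red look-alike of the part that bears long_bolt_center alone.

How it is judged:
By the outcome, as a careful person would: the job done as asked, in the order asked, and still so for the second after the job is handed in, with the robot touching nothing.
It also fails if it takes over 66 s, if anything falls off the work surface, if the arm or the gripper's body presses on something with over 40 N, if the wrist force passes 120 N, or if a joint passes its speed limit or range.

## Working session

There is one attempt and no reset: what is moved stays moved. The work goes in short steps, Python scripts to look and compute and a shell command to move; the robot and the scene stay as the last step left them, time stands still between calls to the robot, and variables do not carry over. Pictures are saved under pics/ and viewed, and the job is handed in when it is done.

```bash
ls; mkdir -p pics
cat > h.py <<'E'
import numpy as np, cv2
from station import manip, imaging, workorder
def snap(n,f):
    s=imaging.snapshot(n); cv2.imwrite(f'pics/{f}.png',s['image'][:,:,::-1]); np.savez(f'/tmp/{f}.npz',**s); return s
def pts(s):
    H,W=s['z_map'].shape; f=H/2/np.tan(np.radians(s['vfov'])/2)
    v,u=np.mgrid[:H,:W]; z=s['z_map']
    c=np.stack([(u-s['cx'])/f*z,(v-s['cy'])/f*z,z],-1)
    return (c-s['t'])@s['R']
def load(f): return dict(np.load(f'/tmp/{f}.npz'))
E
python3 - <<'E'
from h import *
for n in ['scene','top','wrist']:
    s=snap(n,n+'0'); print(n,s['vfov'],s['cx'],s['cy'],s['R'].round(3).tolist(),s['t'])
print(manip.sense())
E
```

```text
pics
scene 52.106791460377 316.9356220736837 197.04821398939487 [[0.484, 0.875, -0.02], [0.593, -0.345, -0.727], [-0.644, 0.34, -0.686]] [-0.13016793 -0.3171088   1.36944731]
top 52.61149720740145 319.929614027274 200.112486872558 [[0.012, -1.0, 0.008], [-0.988, -0.013, -0.152], [0.153, -0.006, -0.988]] [-0.16542019  0.56460814  1.19007621]
wrist 63.00200316184111 318.003109574111 200.62937083341868 [[0.37, 0.929, -0.002], [0.897, -0.356, 0.263], [0.244, -0.099, -0.965]] [-0.62421086 -0.03324512  0.37860848]
{'t': 0.15, 'q': array([ 1.01548297e+00,  5.28245982e-01,  1.43363667e+00,  3.18797042e-05,
        1.18142812e+00, -1.78516259e-01]), 'qd': array([-0.00030956, -0.00282792, -0.00402219,  0.00040801,  0.00043995,
        0.00158758]), 'tau': array([-1.59428805e-04, -4.42747021e+01, -1.78276098e+01, -2.95508007e-04,
        5.59505046e-03, -9.47277329e-06]), 'tcp_pos': array([0.22965165, 0.5807013 , 0.24955336]), 'tool_rot': array([ 1.87291909e-01,  9.82303926e-01, -7.96591884e-04, -3.21937378e-04]), 'force': array([0.17450959, 0.48966653, 0.16904945]), 'ft_torque': array([-0.02818935,  0.02835483,  0.00516149]), 'finger_gap': 0.9965241615838342}
```

View pics/scene0.png

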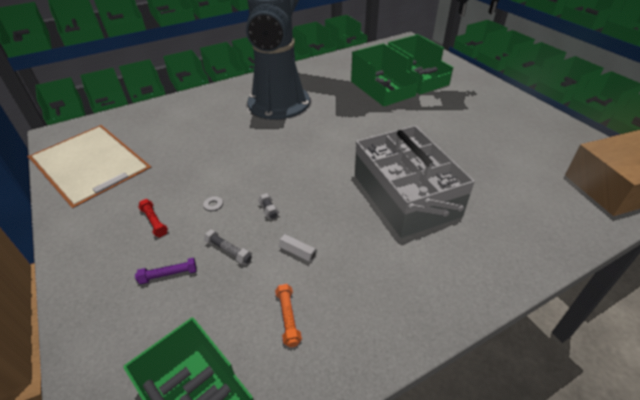

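View pics/top0.png

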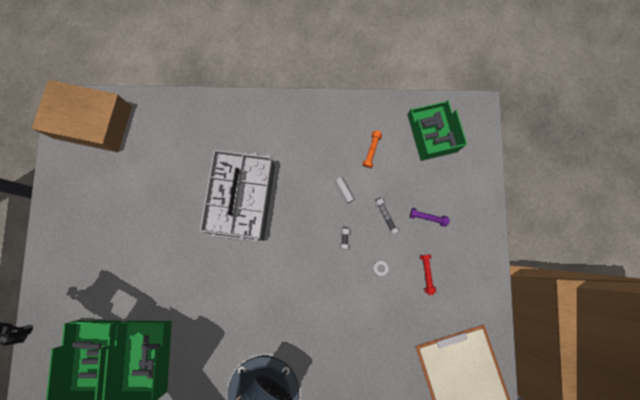

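View pics/wrist0.png

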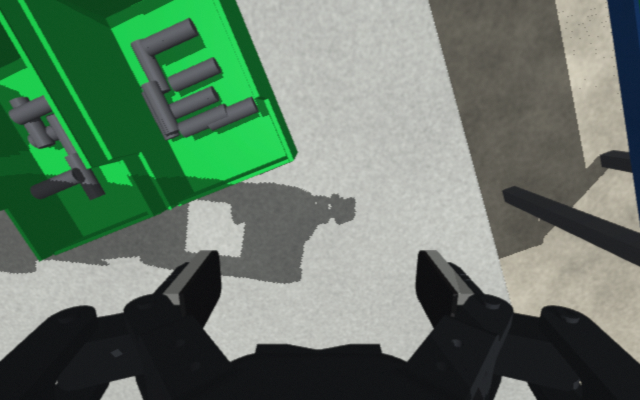

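The views show the box at about (238,195) in the top view, with its bar at (236,192). The grey long bolt is at (386,215), with the nut end to be identified. The sleeve is at (345,190), the short bolt at (345,237) and the washer at (381,268). Next I'll measure these.

Run:
```python
from h import *
for n in ['top0','scene0']:
    s=load(n); P=pts(s); im=s['image'].astype(int); hsv=cv2.cvtColor(s['image'],cv2.COLOR_RGB2HSV)
    ok=s['z_map']>0
    # bar
    m=ok&(P[...,2]>0.135)&(P[...,2]<0.17)&(hsv[...,2]<75)&(P[...,0]>0.25)&(P[...,0]<0.8)&(abs(P[...,1]-0.2)<0.3)
    q=P[m]; print(n,'bar',m.sum())
    if m.sum()>20:
        r=cv2.minAreaRect((q[:,:2]*1000).astype(np.float32)); print(r, q.mean(0), np.percentile(q[:,2],[5,50,95]))
    # box
    m=ok&(P[...,2]>0.03)&(P[...,2]<0.17)&(P[...,0]>0.3)&(P[...,0]<0.8)&(abs(P[...,1]-0.2)<0.25)
    nn,l,st,c=cv2.connectedComponentsWithStats(m.astype(np.uint8))
    for i in range(1,nn):
        if st[i,4]>30:
            q=P[l==i]; print('box',st[i],cv2.minAreaRect((q[:,:2]*1000).astype(np.float32)),q[:,2].max())
    # small objects
    m=ok&(P[...,2]>0.008)&(P[...,2]<0.05)&(P[...,0]>0.2)&(P[...,0]<0.85)&(P[...,1]<0.05)&(P[...,1]>-0.5)
    nn,l,st,c=cv2.connectedComponentsWithStats(m.astype(np.uint8))
    for i in range(1,nn):
        if st[i,4]>30:
            q=P[l==i]; print(st[i],cv2.minAreaRect((q[:,:2]*1000).astype(np.float32)),q[:,2].max().round(4),im[l==i].mean(0).round())
for n,c in [('top0',(320,150,460,310)),('scene0',(120,170,330,280))]:
    i=load(n)['image'][c[1]:c[3],c[0]:c[2],::-1]; cv2.imwrite(f'pics/{n}c.png',cv2.resize(i,None,fx=3.7,fy=3.7,interpolation=2))
i=load('top0')['image'][140:250,190:290,::-1]; cv2.imwrite('pics/boxc.png',cv2.resize(i,None,fx=5,fy=5,interpolation=2))
```

```text
top0 bar 193
((572.7027587890625, 85.9041519165039), (12.3877534866333, 130.8075408935547), 83.44396209716797) [0.57222272 0.08407418 0.15349231] [0.14576584 0.15416482 0.15758787]
box [ 199  150   75   92 5341] ((571.255126953125, 86.5191879272461), (171.5255889892578, 258.129638671875), 83.4794692993164) 0.1616940182615415
[408 113  23  48 218] ((775.3289794921875, -459.52838134765625), (152.78904724121094, 22.858518600463867), 22.694194793701172) 0.0498 [31. 69. 40.]
[419 118  11  10  81] ((820.1695556640625, -488.02398681640625), (28.3212947845459, 28.981149673461914), 15.899971008300781) 0.0464 [62. 70. 66.]
[362 131  20  37 286] ((737.9669189453125, -320.87255859375), (33.88201904296875, 119.375732421875), 73.21981048583984) 0.0345 [185.  95.  47.]
[259 163  15  78 143] ((561.942626953125, 2.4111690521240234), (10.838301658630371, 239.64585876464844), 80.76087188720703) 0.0496 [42. 44. 44.]
[333 177  22  28 285] ((602.9180908203125, -231.73184204101562), (80.95863342285156, 35.12257766723633), 29.86182975769043) 0.0346 [153. 149. 152.]
[374 198  25  37 294] ((525.4673461914062,
[... 1635 characters left out ...]
34.922119140625, -470.3077087402344), (59.640037536621094, 32.266624450683594), 84.95418548583984) 0.0335 [ 84.  44. 101.]
[275 284  27  64 827] ((740.9881591796875, -324.43646240234375), (34.49072265625, 122.37960052490234), 73.14321899414062) 0.0334 [168.  88.  49.]
[188 332  60  68 390] ((777.9301147460938, -465.92431640625), (146.88543701171875, 17.762935638427734), 21.28636932373047) 0.05 [27. 66. 35.]
[201 366  13  16 116] ((779.2744750976562, -492.4041442871094), (15.205906867980957, 19.065141677856445), 15.806310653686523) 0.0376 [60. 64. 62.]
[207 384  24  16 261] ((821.7783813476562, -483.53662109375), (33.288238525390625, 25.33722496032715), 79.98738098144531) 0.0448 [63. 65. 65.]
```

View pics/top0c.png

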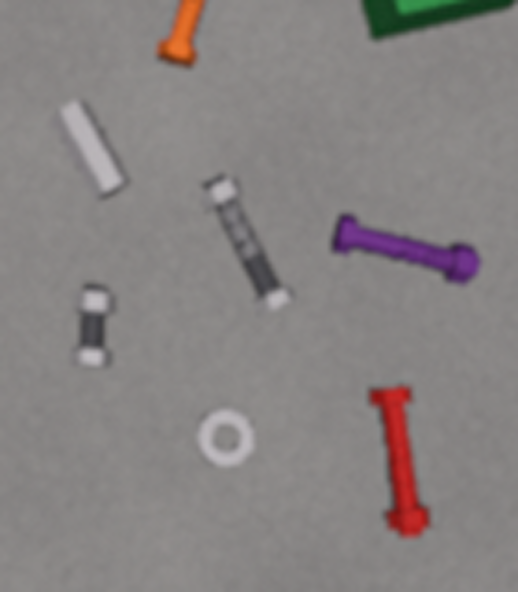

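View pics/scene0c.png

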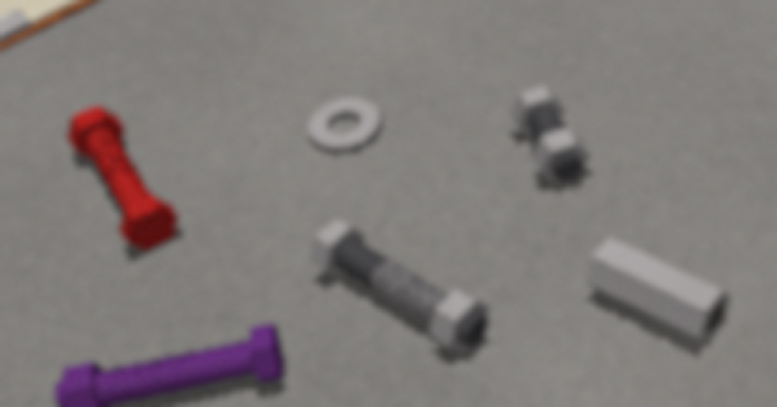

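View pics/boxc.png

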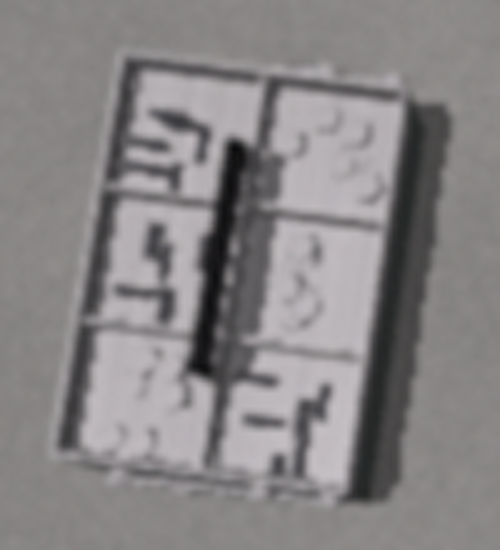

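The bar centre is near (0.574, 0.083), and the box's x axis is about 83.4° from world x. The long bolt is at about (0.526, -0.364) with its axis at about 26°, and the thicker nut end is at +x. I'll move above the bar first.

```bash
cat >> h.py <<'E'
from scipy.spatial.transform import Rotation as Ro
def go(x,y,z,jaw):
    "needed dp(cm), roll to have TCP at x,y,z with tool y at world angle jaw (deg)"
    s=manip.sense(); R=Ro.from_quat(s['tool_rot']).as_matrix()
    d=R.T@(np.array([x,y,z])-s['tcp_pos'])*100
    cur=np.degrees(np.arctan2(R[1,1],R[0,1])); dr=-(((jaw-cur)+180)%360-180)
    print('t',s['t'],'tcp',s['tcp_pos'].round(4),'jaw',cur.round(1),'dp',d.round(2),'roll',np.radians(dr).round(3),'F',s['force'].round(1),'gap',s['finger_gap'])
    return d
E
python3 -c "
from h import *
go(.574,.083,.25,83.4)"
python3 -m creep '{"claw":[8.5,8.5,8.5,8.5,8.5,8.5,8.5,8.5,8.5,8.5,8.5,8.5],"dp":[[-3,-2,0],[-7.5,-5,0],[-12,-8,0],[-16,-10.7,0],[-20,-13.4,0],[-24,-16,0],[-28,-18.7,0],[-32,-21.4,0],[-36,-24,0],[-40,-26.7,0],[-44,-29.4,0],[-47.5,-31.7,0]],"roll":[-0.02,-0.04,-0.06,-0.08,-0.1,-0.12,-0.14,-0.16,-0.18,-0.2,-0.23,-0.25]}' 60
python3 -c "
from h import *
go(.574,.083,.25,83.4)"
```

```text
t 0.15 tcp [0.2297 0.5807 0.2496] jaw 68.4 dp [-50.33 -33.61  -0.  ] roll -0.262 F [0.2 0.5 0.2] gap 0.9965241615838342
t: 1.35
tcp_pos: [0.556, 0.1093, 0.2501]
tool_rot: [0.063, 0.998, -0.0, 0.0]
force: [1.4, 0.0, 0.3]
finger_gap: 0.996
t 1.35 tcp [0.556  0.1093 0.2501] jaw 82.7 dp [-2.11 -2.38  0.01] roll -0.012 F [1.4 0.  0.3] gap 0.9957683569058768
```

```bash
python3 -m creep '{"claw":[8.5,8.5],"dp":[[-2,-2.2,0],[-2,-2.2,0]],"roll":[-0.01,-0.01]}'
python3 - <<'E'
from h import *
go(.574,.083,.25,83.4)
s=snap('wrist','w1'); P=pts(s); v=cv2.cvtColor(s['image'],cv2.COLOR_RGB2HSV)[...,2]
m=(P[...,2]>.14)&(P[...,2]<.165)&(v<75)&(s['z_map']>0)&(abs(P[...,0]-.574)<.1)&(abs(P[...,1]-.083)<.05)
n,l,st,c=cv2.connectedComponentsWithStats(m.astype(np.uint8))
for i in range(1,n):
    if st[i,4]>50:
        q=P[l==i];print(st[i],cv2.minAreaRect((q[:,:2]*1000).astype(np.float32)),q[:,2].mean())
E
```

```text
t: 1.55
tcp_pos: [0.5747, 0.0836, 0.2501]
tool_rot: [0.061, 0.998, -0.001, 0.001]
force: [-0.4, 0.2, 0.5]
finger_gap: 0.994
t 1.55 tcp [0.5747 0.0836 0.2501] jaw 83.0 dp [ 0.07 -0.07  0.01] roll -0.006 F [-0.4  0.2  0.5] gap 0.9944481923045476
[ 310  108   18  185 2922] ((573.7288208007812, 84.50666046142578), (11.45166015625, 134.257568359375), 83.35624694824219) 0.1543828241011818
```

View pics/w1.png

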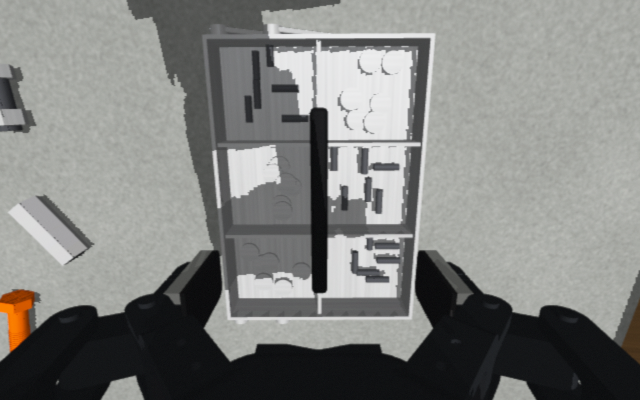

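The bar is at pixel (318,200), nearly centred between the fingers. The wrist camera puts it at (0.5737, 0.0845), at 83.4°. I'll descend and pinch it.

```bash
python3 -m creep '{"claw":[6,6,5,5,4,3,2,1,0.5,0.5,0.5,0.5],"dp":[[0.1,0.1,3],[0.1,0.1,6.5],[0.1,0.1,9],[0.1,0.1,10.1],[0.1,0.1,10.1],[0.1,0.1,10.1],[0.1,0.1,10.1],[0.1,0.1,10.1],[0.1,0.1,10.1],[0.1,0.1,10.1],[0.1,0.1,10.1],[0.1,0.1,10.1]],"roll":[-0.006,-0.006,-0.006,-0.006,-0.006,-0.006,-0.006,-0.006,-0.006,-0.006,-0.006,-0.006]}' 60
python3 - <<'E'
from h import *
go(.5737,.0845,.149,83.4)
q=np.arange(1,25)*1.745/24
a=np.pi/6
print(np.c_[11*(np.cos(a)-np.cos(a+q)),-11*(np.sin(a+q)-.5)].round(2).tolist())
E
```

```text
t: 2.8
tcp_pos: [0.5716, 0.0847, 0.1511]
tool_rot: [0.055, 0.998, -0.003, 0.001]
force: [-1.4, -11.7, 1.9]
finger_gap: 0.126
t 2.8 tcp [0.5716 0.0847 0.1511] jaw 83.7 dp [-0.21 -0.    0.21] roll 0.005 F [ -1.4 -11.7   1.9] gap 0.1260725008374871
[[0.42, -0.68], [0.9, -1.32], [1.42, -1.93], [1.98, -2.5], [2.58, -3.03], [3.22, -3.51], [3.89, -3.94], [4.59, -4.33], [5.32, -4.66], [6.06, -4.94], [6.83, -5.17], [7.61, -5.33], [8.41, -5.44], [9.2, -5.5], [10.0, -5.49], [10.8, -5.43], [11.59, -5.3], [12.37, -5.13], [13.14, -4.89], [13.88, -4.6], [14.6, -4.26], [15.3, -3.86], [15.96, -3.42], [16.59, -2.93]]
```

```bash
python3 -m creep '{"claw":[0.5,0.5,0.5,0.5,0.5,0.5,0.5,0.5,0.5,0.5,0.5,0.5],"dp":[[0,0.2,-0.35],[0,0.42,-0.68],[0,0.9,-1.32],[0,1.42,-1.93],[0,1.98,-2.5],[0,2.58,-3.03],[0,3.22,-3.51],[0,3.89,-3.94],[0,4.59,-4.33],[0,5.32,-4.66],[0,6.06,-4.94],[0,6.83,-5.17]],"roll":[0,0,0,0,0,0,0,0,0,0,0,0]}' 60
python3 - <<'E'
from h import *
go(.5737,.0845,.149,83.4)
E
```

```text
t: 4.0
tcp_pos: [0.5799, 0.1555, 0.2035]
tool_rot: [0.056, 0.998, -0.001, 0.002]
force: [-1.0, -3.4, 4.2]
finger_gap: 0.127
t 4.0 tcp [0.5799 0.1555 0.2035] jaw 83.6 dp [-0.15 -7.12  5.45] roll 0.004 F [-1.  -3.4  4.2] gap 0.12705267392865116
```

```bash
python3 -m creep '{"claw":[0.5,0.5,0.5,0.5,0.5,0.5,0.5,0.5,0.5,0.5,0.5,0.5],"dp":[[0,0.78,-0.16],[0,1.58,-0.27],[0,2.37,-0.33],[0,3.17,-0.32],[0,3.97,-0.26],[0,4.76,-0.13],[0,5.54,0.04],[0,6.31,0.28],[0,7.05,0.57],[0,7.77,0.91],[0,8.47,1.31],[0,9.13,1.75]],"roll":[0,0,0,0,0,0,0,0,0,0,0,0]}' 60
python3 -m creep '{"claw":[0.5,0.5,0.5],"dp":[[0,0.3,0.22],[0,0.6,0.48],[0,0.6,0.48]],"roll":[0,0,0]}' 60
python3 - <<'E'
from h import *
go(.5737,.0845,.149,83.4)
E
```

```text
t: 5.2
tcp_pos: [0.5905, 0.2474, 0.1821]
tool_rot: [0.055, 0.998, -0.0, 0.002]
force: [8.3, -1.7, -4.3]
finger_gap: 0.128
t: 5.5
tcp_pos: [0.5909, 0.2496, 0.1802]
tool_rot: [0.055, 0.998, -0.004, 0.001]
force: [2.6, -10.3, 11.3]
finger_gap: 0.125
t 5.5 tcp [0.5909 0.2496 0.1802] jaw 83.7 dp [ -0.09 -16.58   3.24] roll 0.006 F [  2.6 -10.3  11.3] gap 0.12475200578399652
```

```bash
python3 -m creep '{"claw":[4,4,4,4,4,4,4],"dp":[[0,0,0],[0,0,0],[0,0,0],[0,0,-2],[0,0,-5],[0,0,-8],[0,0,-8]],"roll":[0,0,0,0,0,0,0]}' 60
python3 - <<'E'
from h import *
print(manip.sense()['q'])
go(.5263,-.364,.2,-64); go(.5263,-.364,.2,116)
s=snap('top','t1')
E
```

```text
t: 6.2
tcp_pos: [0.5911, 0.2542, 0.2626]
tool_rot: [0.055, 0.998, 0.001, 0.003]
force: [0.0, 0.3, 0.3]
finger_gap: 0.466
[ 2.32522758e-01  5.37670636e-01  1.37541797e+00  5.78720925e-04
  1.22133799e+00 -1.22856986e+00]
t 6.2 tcp [0.5911 0.2542 0.2626] jaw 83.7 dp [ -0.3  -62.18   6.08] roll 2.578 F [0.  0.3 0.3] gap 0.46635848904985827
t 6.2 tcp [0.5911 0.2542 0.2626] jaw 83.7 dp [ -0.3  -62.18   6.08] roll -0.564 F [0.  0.3 0.3] gap 0.46635848904985827
```

View pics/t1.png

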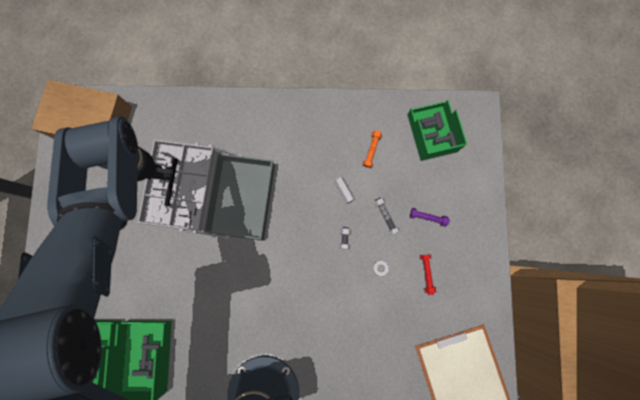

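The tray sits at its open stop, around (180,190), and the compartment at (243,195) is clear. I'll go to the bolt next.

```bash
python3 -m creep '{"claw":[5,5,5,5,5,5,5,5,5,5,5,5],"dp":[[0,-2,0],[0,-5,0],[0,-8.5,0],[0,-12,0],[0,-16,0],[0,-20,0],[0,-24,0],[0,-28,0],[0,-32,0],[0,-36,0],[0,-40,0],[0,-44,0]],"roll":[0.1,0.24,0.38,0.52,0.66,0.8,0.94,1.08,1.22,1.36,1.5,1.64]}'
python3 - <<'E'
from h import *
go(.5263,-.364,.2,-64)
E
```

```text
t: 7.45
tcp_pos: [0.5393, -0.1848, 0.2567]
tool_rot: [0.77, 0.639, -0.001, -0.002]
force: [0.2, -0.4, -0.0]
finger_gap: 0.587
t 7.45 tcp [ 0.5393 -0.1848  0.2567] jaw -10.6 dp [-17.86   2.05   5.63] roll 0.932 F [ 0.2 -0.4 -0. ] gap 0.5867139704834775
```

```bash
python3 -m creep '{"claw":[5,5,5,5,5,5,5,5],"dp":[[-3,0.3,1],[-6,0.6,2],[-9,0.9,3],[-12,1.2,4],[-15,1.6,5],[-17.9,2,5.6],[-17.9,2,5.6],[-17.9,2,5.6]],"roll":[0.14,0.28,0.42,0.56,0.7,0.84,0.93,0.93]}'
python3 - <<'E'
from h import *
go(.5263,-.364,.2,-64)
s=snap('wrist','w2'); P=pts(s)
m=(P[...,2]>.008)&(P[...,2]<.05)&(s['z_map']>0)&(np.hypot(P[...,0]-.526,P[...,1]+.364)<.09)
n,l,st,c=cv2.connectedComponentsWithStats(m.astype(np.uint8))
for i in range(1,n):
    if st[i,4]>50:
        q=P[l==i];print(st[i],cv2.minAreaRect((q[:,:2]*1000).astype(np.float32)),q[:,2].max())
m=(P[...,2]>.020)&(P[...,2]<.05)&(s['z_map']>0)&(np.hypot(P[...,0]-.526,P[...,1]+.364)<.09)
q=P[m][:,:2]; print('z>20',cv2.minAreaRect((q*1000).astype(np.float32)))
E
```

```text
t: 8.25
tcp_pos: [0.5272, -0.3636, 0.2]
tool_rot: [0.974, 0.228, -0.001, -0.002]
force: [-0.3, -1.0, -0.3]
finger_gap: 0.585
t 8.25 tcp [ 0.5272 -0.3636  0.2   ] jaw -63.7 dp [-0.09 -0.    0.  ] roll 0.006 F [-0.3 -1.  -0.3] gap 0.5852957185867917
[ 303  120   37  128 3161] ((527.1990966796875, -365.2574462890625), (120.25135040283203, 33.622188568115234), 26.032129287719727) 0.03159710744222542
[384 197  28  33 572] ((535.27783203125, -448.68475341796875), (13.70483684539795, 34.280574798583984), 77.04564666748047) 0.031745795281083976
z>20 ((542.7222290039062, -397.62420654296875), (119.6109848022461, 100.85002136230469), 26.16865348815918)
```

View pics/w2.png

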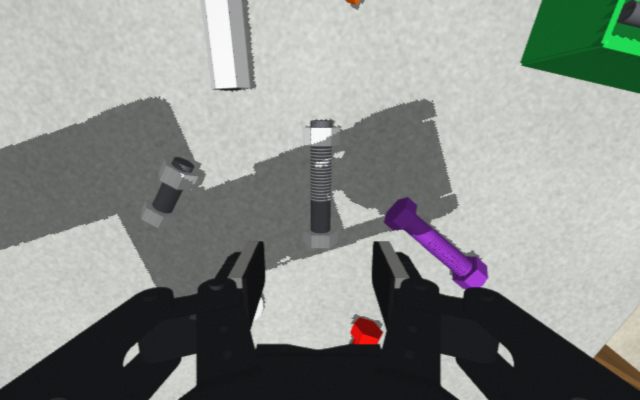

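The nut end is at (320,132), the head at (320,240), and the bolt lies midway between the jaws. The purple look-alike at (400,215) stays clear. I'll descend on it.

```bash
python3 -c "
from h import *
go(.5268,-.365,.023,-64)"
python3 -m creep '{"claw":[4.5,4,4,4,4,4,4],"dp":[[0,0.1,2],[0,0.1,6],[0,0.1,10],[0,0.1,14],[0,0.1,16.5],[0,0.1,17.5],[0,0.1,17.7]],"roll":[0.006,0.006,0.006,0.006,0.006,0.006,0.006]}'
python3 -m creep '{"claw":[3,2,1.5,1.2,1.2,1.2,1.2],"dp":[[0,0,0],[0,0,0],[0,0,0],[0,0,0],[0,0,0],[0,0,0],[0,0,0]],"roll":[0,0,0,0,0,0,0]}' 80
```

```text
t 8.3 tcp [ 0.5274 -0.363   0.2006] jaw -63.5 dp [-0.13  0.23 17.75] roll 0.009 F [ 1.3 -0.2 -0.2] gap 0.5827183592775053
t: 9.0
tcp_pos: [0.5283, -0.3633, 0.0243]
tool_rot: [0.974, 0.226, -0.001, -0.001]
force: [0.5, 0.2, -0.1]
finger_gap: 0.466
t: 9.7
tcp_pos: [0.5296, -0.3651, 0.0277]
tool_rot: [0.974, 0.226, 0.001, 0.001]
force: [-0.1, 2.6, 5.4]
finger_gap: 0.199
```

```bash
python3 -m creep '{"claw":[1.2,1.2,1.2,1.2,1.2],"dp":[[0,0,-0.5],[0,0,-1.5],[0,0,-3],[0,0,-5],[0,0,-5]],"roll":[0,0,0,0,0]}' 80
python3 - <<'E'
from h import *
go(.5263,-.364,.2,-64)
s=snap('wrist','w3')
s=snap('scene','s3')
i=s['image'][130:330,100:400,::-1]; cv2.imwrite('pics/s3c.png',cv2.resize(i,None,fx=2.6,fy=2.6))
E
```

```text
t: 10.2
tcp_pos: [0.5307, -0.3668, 0.0792]
tool_rot: [0.974, 0.225, 0.002, 0.003]
force: [0.4, -0.5, -4.4]
finger_gap: 0.196
t 10.2 tcp [ 0.5307 -0.3668  0.0792] jaw -63.9 dp [ -0.24  -0.36 -12.08] roll 0.001 F [ 0.4 -0.5 -4.4] gap 0.1963651839920226
```

View pics/w3.png

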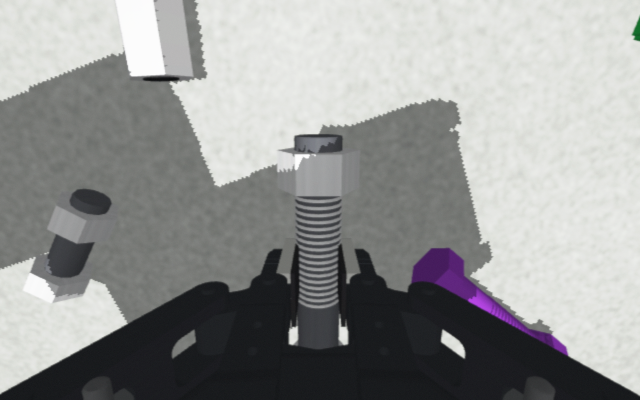

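View pics/s3c.png

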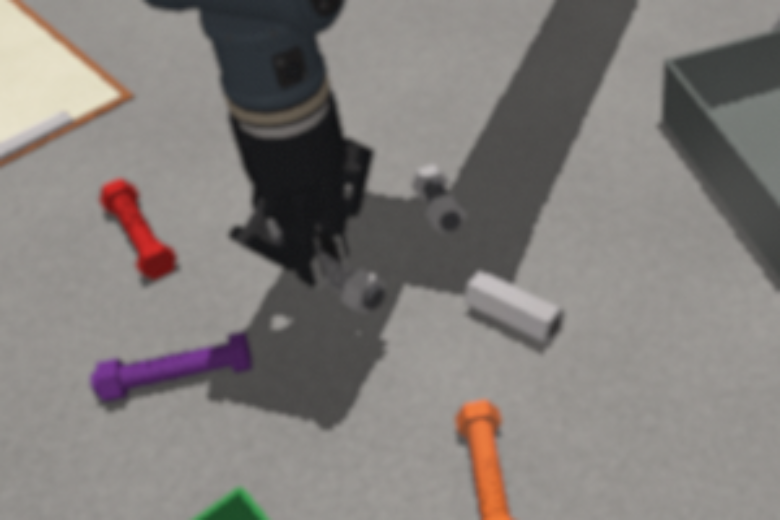

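The bolt is held. I'll check its tilt from the ridge height along the shank.

Run:
```python
from h import *
s=load('w3');P=pts(s)
for v in (150,175,185,205,220,240,260,280,300,320,335):
    q=P[v,300:340]; print(v,q[:,2].max().round(4),np.median(q[:,:2],0).round(4))
go(.5737-.015*.115,.0845-.015*.993,.2,-96.6)
```

```text
150 0.0772 [ 0.5782 -0.344 ]
175 0.0826 [ 0.5702 -0.3478]
185 0.0835 [ 0.5668 -0.3495]
205 0.077 [ 0.5585 -0.3536]
220 0.0772 [ 0.5526 -0.3566]
240 0.2027 [ 0.5449 -0.3602]
260 0.0794 [ 0.5364 -0.3644]
280 0.2027 [ 0.5284 -0.3683]
300 0.2027 [ 0.52   -0.3724]
320 0.0764 [ 0.51   -0.3771]
335 0.2027 [ 0.5029 -0.3799]
t 10.3 tcp [ 0.5292 -0.3653  0.0765] jaw -63.9 dp [ 22.95 -37.17 -12.4 ] roll 0.57 F [-0.2 -0.2 -5.7] gap 0.2000375710729349
```

```bash
python3 -m creep '{"claw":[1.2,1.2,1.2,1.2,1.2,1.2,1.2,1.2,1.2,1.2,1.2,1.2],"dp":[[0,0,-3],[0.5,-1,-6.5],[2,-3.5,-10],[4,-6.5,-12.4],[6.5,-10.5,-12.4],[9,-14.5,-12.4],[11.5,-18.5,-12.4],[14,-22.5,-12.4],[16.5,-26.5,-12.4],[18.8,-30.3,-12.4],[20.7,-33.4,-12.4],[22,-35.5,-12.4]],"roll":[0.02,0.05,0.1,0.15,0.2,0.25,0.3,0.36,0.42,0.48,0.53,0.57]}' 80
python3 - <<'E'
from h import *
go(.5737-.018*.115,.0845-.018*.993,.2,-96.6)
s=snap('scene','s4');s=snap('wrist','w4')
E
```

```text
t: 11.5
tcp_pos: [0.5693, 0.0536, 0.1986]
tool_rot: [0.998, -0.057, -0.001, -0.0]
force: [0.6, -0.7, -3.8]
finger_gap: 0.201
t 11.5 tcp [0.5693 0.0536 0.1986] jaw -96.6 dp [ 0.08 -1.32 -0.14] roll 0.0 F [ 0.6 -0.7 -3.8] gap 0.20063689186245823
```

View pics/s4.png

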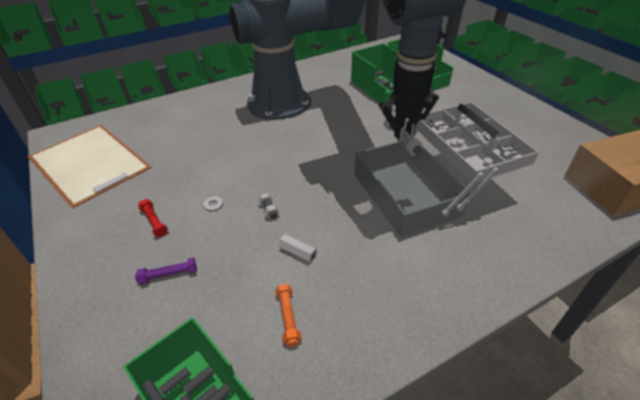

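View pics/w4.png

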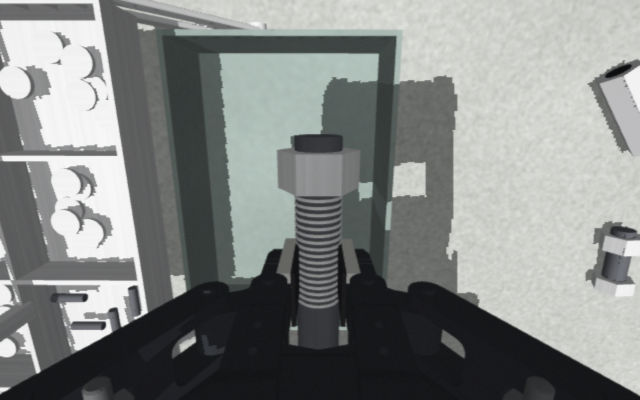

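```bash
python3 -m creep '{"claw":[1.2,1.2,1.2,1.2,1.2,1.2,1.2,1.2,1.2,1.2,1.2],"dp":[[0,-0.6,0],[0.1,-1.3,0],[0.1,-1.3,2],[0.1,-1.3,5],[0.1,-1.3,8],[0.1,-1.3,11],[0.1,-1.3,13.5],[0.1,-1.3,15],[0.1,-1.3,15.8],[0.1,-1.3,16.3],[0.1,-1.3,16.3]],"roll":[0,0,0,0,0,0,0,0,0,0,0]}' 80
python3 -c "
from h import *
go(.5737-.018*.115,.0845-.018*.993,.03,-96.6)"
```

```text
t: 12.7
tcp_pos: [0.5735, 0.0632, 0.0369]
tool_rot: [0.998, -0.058, 0.0, 0.0]
force: [-0.1, -0.1, -4.4]
finger_gap: 0.198
t 12.7 tcp [0.5735 0.0632 0.0369] jaw -96.6 dp [-0.22 -0.31  0.69] roll -0.0 F [-0.1 -0.1 -4.4] gap 0.1978217293283266
```

Not touching yet, so I'll lower it in small steps until it makes contact.

```bash
python3 -m creep '{"claw":[1.2,1.2,1.2,1.2],"dp":[[0,0,0.2],[0,0,0.4],[0,0,0.4],[0,0,0.4]],"roll":[0,0,0,0]}' 80
python3 -m creep '{"claw":[1.2,1.2,1.2],"dp":[[0,0,0.15],[0,0,0.3],[0,0,0.3]],"roll":[0,0,0]}' 80
```

```text
t: 13.1
tcp_pos: [0.5732, 0.0635, 0.0331]
tool_rot: [0.998, -0.058, 0.0, 0.0]
force: [0.3, -0.0, -4.6]
finger_gap: 0.196
t: 13.4
tcp_pos: [0.5734, 0.0634, 0.0317]
tool_rot: [0.998, -0.058, 0.001, 0.0]
force: [-3.2, 0.3, 8.8]
finger_gap: 0.196
```

Contact: the force rose to +8.8 N. I'll release and retreat upward.

```bash
python3 -m creep '{"claw":[2.4,3,3.5,4,4,4],"dp":[[0,0,0],[0,0,0],[0,0,0],[0,0,0],[0,0,0],[0,0,0]],"roll":[0,0,0,0,0,0]}'
python3 -m creep '{"claw":[4,4,4,4,4,4,4,4],"dp":[[0,0,-0.7],[0,0,-2],[0,0,-5],[0,0,-9],[0,0,-13],[0,0,-17],[0,0,-20],[0,0,-20]],"roll":[0,0,0,0,0,0,0,0]}'
python3 - <<'E'
from h import *
go(.5737+.166*.115,.0845+.166*.993,.26,-96.6)
s=snap('wrist','w5'); P=pts(s)
s=snap('scene','s5')
i=s['image'][80:260,300:560,::-1]; cv2.imwrite('pics/s5c.png',cv2.resize(i,None,fx=3,fy=3))
E
```

```text
t: 14.0
tcp_pos: [0.573, 0.0634, 0.0296]
tool_rot: [0.998, -0.058, -0.0, -0.0]
force: [0.6, -0.2, 0.2]
finger_gap: 0.466
t: 14.8
tcp_pos: [0.576, 0.0633, 0.236]
tool_rot: [0.998, -0.057, 0.006, 0.0]
force: [1.3, -0.1, 0.5]
finger_gap: 0.468
t 14.8 tcp [0.576  0.0633 0.236 ] jaw -96.6 dp [ -0.44 -18.67  -2.4 ] roll 0.0 F [ 1.3 -0.1  0.5] gap 0.4680702339048997
```

View pics/w5.png

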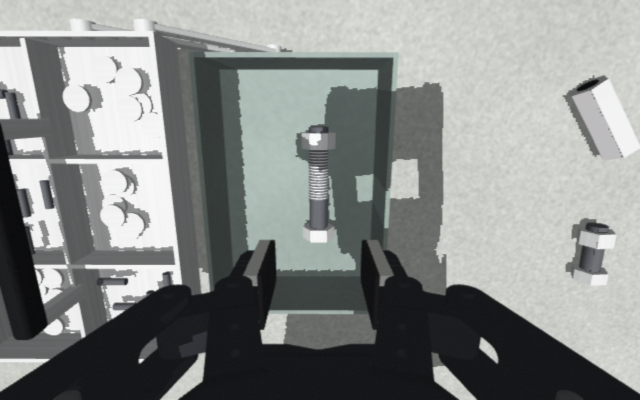

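View pics/s5c.png

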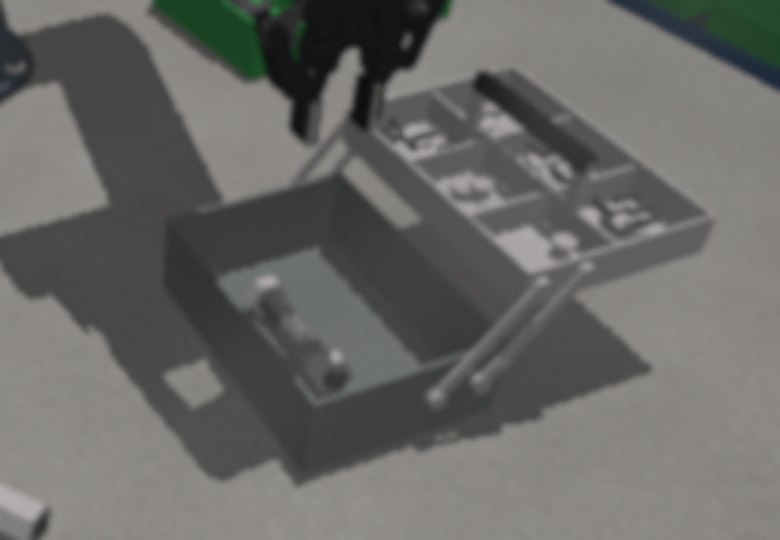

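The bolt lies flat in the compartment, at (318,185) in the wrist view. Next I'll go to the open tray's bar.

```bash
python3 -m creep '{"claw":[5,5,5,5,5,5,5,5],"dp":[[0,-1,-2.4],[-0.1,-4,-2.4],[-0.2,-8,-2.4],[-0.3,-12,-2.4],[-0.4,-15.5,-2.4],[-0.4,-18,-2.4],[-0.4,-18.7,-2.4],[-0.4,-18.7,-2.4]],"roll":[0,0,0,0,0,0,0,0]}'
python3 - <<'E'
from h import *
go(.5737+.166*.115,.0845+.166*.993,.178,-96.6)
s=snap('wrist','w6'); P=pts(s); v=cv2.cvtColor(s['image'],cv2.COLOR_RGB2HSV)[...,2]
m=(P[...,2]>.165)&(P[...,2]<.195)&(v<75)&(s['z_map']>0)&(abs(P[...,0]-.59)<.1)&(abs(P[...,1]-.25)<.05)
n,l,st,c=cv2.connectedComponentsWithStats(m.astype(np.uint8))
for i in range(1,n):
    if st[i,4]>50:
        q=P[l==i];print(st[i],cv2.minAreaRect((q[:,:2]*1000).astype(np.float32)),q[:,2].mean())
E
```

```text
t: 15.7
tcp_pos: [0.5896, 0.2501, 0.252]
tool_rot: [0.998, -0.057, -0.002, 0.001]
force: [-0.1, 0.6, -0.1]
finger_gap: 0.582
t 15.7 tcp [0.5896 0.2501 0.252 ] jaw -96.5 dp [0.35 0.03 7.4 ] roll 0.002 F [-0.1  0.6 -0.1] gap 0.5815655504719641
[ 310  103   20  209 3787] ((593.5859375, 249.29122924804688), (11.498163223266602, 134.59268188476562), 83.14472198486328) 0.18362137614186827
```

View pics/w6.png

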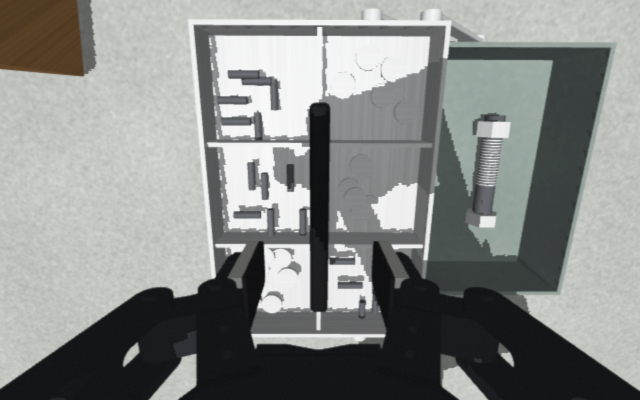

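```bash
python3 -m creep '{"claw":[5,5,4.5,4,4,4],"dp":[[0.1,0,2],[0.3,0,5],[0.3,0,6.8],[0.3,0,7.4],[0.3,0,7.4],[0.3,0,7.4]],"roll":[0,0,0,0,0,0]}'
python3 -c "
from h import *
go(.5930,.2493,.178,-96.6)"
```

```text
t: 16.35
tcp_pos: [0.5943, 0.2486, 0.1806]
tool_rot: [0.998, -0.058, 0.001, -0.0]
force: [0.1, -1.0, 0.0]
finger_gap: 0.466
t 16.35 tcp [0.5943 0.2486 0.1806] jaw -96.7 dp [-0.13 -0.05  0.26] roll -0.001 F [ 0.1 -1.   0. ] gap 0.4662739461042537
```

```bash
python3 -m creep '{"claw":[3,2,1,0.5,0.5,0.5,0.5,0.5],"dp":[[0,0,0.1],[0,0,0.1],[0,0,0.1],[0,0,0.1],[0,0,0.1],[0,0,0.1],[0,0,0.1],[0,0,0.1]],"roll":[0,0,0,0,0,0,0,0]}' 60
python3 -m creep '{"claw":[0.5,0.5,0.5,0.5,0.5,0.5,0.5,0.5,0.5,0.5,0.5,0.5],"dp":[[0,0.63,-0.49],[0,1.29,-0.93],[0,1.99,-1.33],[0,2.71,-1.67],[0,3.45,-1.96],[0,4.22,-2.2],[0,5.0,-2.37],[0,5.79,-2.5],[0,6.59,-2.56],[0,7.39,-2.57],[0,8.18,-2.51],[0,8.98,-2.4]],"roll":[0,0,0,0,0,0,0,0,0,0,0,0]}' 60
python3 -c "
from h import *
go(.5737,.0845,.150,-96.6)"
```

```text
t: 17.15
tcp_pos: [0.5939, 0.2491, 0.1797]
tool_rot: [0.998, -0.058, 0.001, 0.0]
force: [-1.4, -2.7, 6.3]
finger_gap: 0.129
t: 18.35
tcp_pos: [0.5831, 0.1579, 0.2034]
tool_rot: [0.998, -0.057, 0.0, 0.001]
force: [0.8, -1.5, 3.0]
finger_gap: 0.126
t 18.35 tcp [0.5831 0.1579 0.2034] jaw -96.6 dp [-0.1   7.38  5.36] roll 0.0 F [ 0.8 -1.5  3. ] gap 0.12628971913450565
```

```bash
python3 -m creep '{"claw":[0.5,0.5,0.5,0.5,0.5,0.5,0.5,0.5,0.5,0.5,0.5,0.5],"dp":[[0,0.4,0.07],[0,0.78,0.16],[0,1.17,0.27],[0,1.55,0.39],[0,2.29,0.67],[0,3.02,1.0],[0,3.72,1.39],[0,4.39,1.82],[0,5.03,2.3],[0,5.63,2.83],[0,5.92,3.11],[0,6.19,3.4]],"roll":[0,0,0,0,0,0,0,0,0,0,0,0]}' 60
python3 -m creep '{"claw":[0.5,0.5,0.5,0.5,0.5,0.5,0.5,0.5,0.5],"dp":[[0,0.26,0.3],[0,0.52,0.61],[0,0.76,0.93],[0,1.0,1.25],[0,1.1,1.42],[0,1.21,1.59],[0,1.32,1.76],[0,1.42,1.93],[0,1.42,1.93]],"roll":[0,0,0,0,0,0,0,0,0]}' 60
python3 -c "
from h import *
go(.5737,.0845,.150,-96.6)"
```

```text
t: 19.55
tcp_pos: [0.5759, 0.0964, 0.1677]
tool_rot: [0.998, -0.058, -0.0, 0.001]
force: [1.6, -6.0, 0.2]
finger_gap: 0.126
t: 20.45
tcp_pos: [0.5746, 0.0841, 0.1504]
tool_rot: [0.998, -0.058, 0.0, -0.0]
force: [-1.4, -2.1, 11.0]
finger_gap: 0.129
t 20.45 tcp [0.5746 0.0841 0.1504] jaw -96.6 dp [-0.09 -0.02  0.04] roll -0.0 F [-1.4 -2.1 11. ] gap 0.1290927475028409
```

It's on the stop, with an 11 N reaction upward. I'll release, rise, and check.

```bash
python3 -m creep '{"claw":[1.5,2.5,3.5,4,4,4,4,4,4,4,4],"dp":[[0,0,0],[0,0,0],[0,0,0],[0,0,0],[0,0,-1],[0,0,-3],[0,0,-6],[0,0,-9],[0,0,-11],[0,0,-12],[0,0,-12]],"roll":[0,0,0,0,0,0,0,0,0,0,0]}'
python3 - <<'E'
from h import *
go(.5737,.0845,.150,-96.6)
s=snap('wrist','w7'); P=pts(s); v=cv2.cvtColor(s['image'],cv2.COLOR_RGB2HSV)[...,2]
m=(P[...,2]>.14)&(P[...,2]<.165)&(v<75)&(s['z_map']>0)&(abs(P[...,0]-.574)<.1)&(abs(P[...,1]-.083)<.05)
n,l,st,c=cv2.connectedComponentsWithStats(m.astype(np.uint8))
for i in range(1,n):
    if st[i,4]>50:
        q=P[l==i];print(st[i],cv2.minAreaRect((q[:,:2]*1000).astype(np.float32)),q[:,2].mean())
snap('scene','s7')
E
```

```text
t: 21.55
tcp_pos: [0.5752, 0.0845, 0.2712]
tool_rot: [0.998, -0.058, 0.002, -0.0]
force: [0.1, -0.0, -0.7]
finger_gap: 0.466
t 21.55 tcp [0.5752 0.0845 0.2712] jaw -96.6 dp [-0.2   0.02 12.12] roll 0.0 F [ 0.1 -0.  -0.7] gap 0.46592673833839626
[ 312  113   16  170 2490] ((574.39013671875, 84.22947692871094), (11.132407188415527, 134.34591674804688), 83.03411102294922) 0.1543068600201784
```

View pics/s7.png

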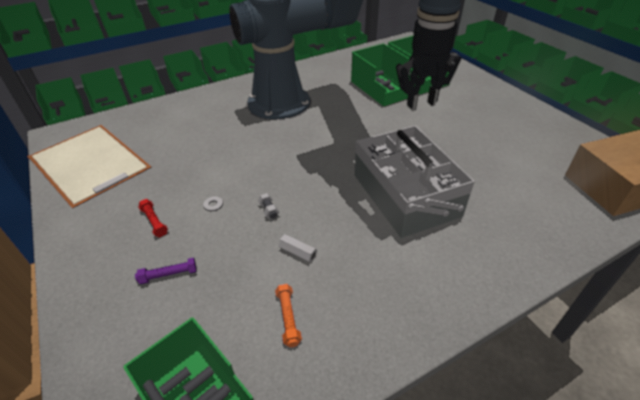

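The tray is shut, with the box around (413,180) and its bar at (412,147). The bar measures (0.5744, 0.0842, top 0.1543), against (0.5737, 0.0845, 0.1544) at the start. The other fasteners are at their original pixels, and the arm touches nothing.

```bash
python3 -c "
from h import *
print(workorder.sign_off())"
```

```text
the job is handed in; nothing more can be done
None
```

The job is done and handed in at about 21.6 s of the 66 s allowed. I swung the tray by its bar to the open stop, laid the longest bolt with its nut flat in the compartment along the box's y axis, and lowered the tray back along its arc until it was shut.

- **Tray:** after release the bar measured within about 1 mm of its starting position, at the same height (top 154.3 mm against 154.4 mm at the start). The arm felt an 11 N upward push from the shut stop just before I let go.
- **Bolt:** the pictures taken before closing showed it lying flat on the floor, clear of the walls. I could not see it once the tray was shut.
- **Other parts:** the short bolt, sleeve nut, washer and the coloured look-alikes stayed in their original places in the final picture.
- **Forces:** the highest I read at the end of any move was about 16 N. I did not record forces within the moves.
- **Disagreements:** the measured tool height differed from the commanded one by 2 to 8 mm at a few points, so I set the bolt down by feeling for contact. The grip openings also read slightly small, 10.8 mm on the 12 mm bar and 17 mm on the 20 mm shank, but both grips held.

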